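# Seal the slide dry box

## Task

Put the dry box's blue lid back on the box by its handle, squarely on the raised black seal, and let go of it. Then press the lid home one corner after another, each with a firm but measured push at its corner, until the whole seal is down in its groove and the lid sits flat on the rim all round; do not force it or drop it, and leave everything else on the bench where it is.

Things in the scene. Friction and masses are not known exactly. Their poses are not given: they have to be found in the camera images.
- lid_grip (a point): Centre of the loose lid's white bar handle; x along the lid's long side, z up out of the lid. The bar runs along x: 88 long, 14 wide (y), 14 mm high, on two posts at x = +-32 mm; its centre is 27 mm above the lid's flat top, 32 mm above the plate's underside, 44 mm above the skirt's foot. At the start the lid lies flat on the bench, beside the box, handle up. It weighs 0.28 to 0.42 kg
- lid_mid (a point): Centre of the lid's plate: blue frame 190 (x) x 140 mm (y), 5 mm thick, with a clear window; this point lies half-way through its thickness. Below the plate a locating skirt, 160 x 110 mm outside, 12 mm deep, enters the box's mouth with 3 mm play each side. The lid fits either way round (half a turn)
- lid_a (a point): Point on the lid's flat top near its (-x, -y) corner in the lid's own axes, 18 mm in from both edges: a good place to press that corner. The lid rocks a few mm as long as the seal's corners differ
- lid_b (a point): Point on the lid's flat top near its (-x, +y) corner in the lid's own axes, 18 mm in from both edges: a good place to press that corner. The lid rocks a few mm as long as the seal's corners differ
- lid_c (a point): Point on the lid's flat top near its (+x, +y) corner in the lid's own axes, 18 mm in from both edges: a good place to press that corner. The lid rocks a few mm as long as the seal's corners differ
- lid_d (a point): Point on the lid's flat top near its (+x, -y) corner in the lid's own axes, 18 mm in from both edges: a good place to press that corner. The lid rocks a few mm as long as the seal's corners differ
- box_rim (a point): Centre of the box's mouth, level with its hard rim, 92 mm above the bench; x along the box's long side, z up. White open dry box with slides inside, 190 x 140 mm over the rim, mouth 166 x 116 mm, rim 12 mm wide. It stands on soft rubber feet on a 206 x 156 mm plate
- drybox (a joint): How far the box has sunk on its soft rubber feet (m): straight down, about 1 mm for every 4 N of push beyond the first few N, at most 12 mm; it comes back up when let go. So the height of a pressed corner does not tell that it is home: the push must be felt
- seal_a (a joint): Black rubber seal at the box's (-x, -y) corner (box axes): 0 stands 7 mm proud of the rim, 0.007 m is fully down in its groove; starts at 0 to 0.0015. Yields evenly once its corner carries about 10 N (some 13 N pushed 18 mm in from the lid's edges), then stays where it was pressed; the lid's weight does not move it. Once down, lid meets rim and the push rises past 18 N
- seal_b (a joint): Black rubber seal at the box's (-x, +y) corner (box axes): 0 stands 7 mm proud of the rim, 0.007 m is fully down in its groove; starts at 0 to 0.0015. Yields evenly once its corner carries about 10 N (some 13 N pushed 18 mm in from the lid's edges), then stays where it was pressed; the lid's weight does not move it. Once down, lid meets rim and the push rises past 18 N
- seal_c (a joint): Black rubber seal at the box's (+x, +y) corner (box axes): 0 stands 7 mm proud of the rim, 0.007 m is fully down in its groove; starts at 0 to 0.0015. Yields evenly once its corner carries about 10 N (some 13 N pushed 18 mm in from the lid's edges), then stays where it was pressed; the lid's weight does not move it. Once down, lid meets rim and the push rises past 18 N
- seal_d (a joint): Black rubber seal at the box's (+x, -y) corner (box axes): 0 stands 7 mm proud of the rim, 0.007 m is fully down in its groove; starts at 0 to 0.0015. Yields evenly once its corner carries about 10 N (some 13 N pushed 18 mm in from the lid's edges), then stays where it was pressed; the lid's weight does not move it. Once down, lid meets rim and the push rises past 18 N
- oil_bottle: Bystander: brown glass oil bottle, loose; leave alone. Origin at the centre of its underside
- carton: Bystander: white cover-glass carton, loose; leave alone. Origin at the centre of its underside
- slide_tray: Bystander: cardboard slide tray, loose; leave alone. Origin at the centre of its underside
- objective: Bystander: steel microscope objective, loose; leave alone. Origin at the centre of its underside
- lens_case: Bystander: black lens case, loose; leave alone. Origin at the centre of its underside
- ethanol: Bystander: white squeeze bottle, loose; leave alone. Origin at the centre of its underside
- mailer: Bystander: white slide mailer, loose; leave alone. Origin at the centre of its underside
- mouse: Bystander: black computer mouse, loose; leave alone. Origin at the centre of its underside
Things that resemble listed ones, but are neither listed nor needed, are in the scene too. Leave any orange or red look-alike of the part that bears lid_grip alone.

How it is judged:
By the outcome, as a careful person would: the job done as asked, in the order asked, and still so for the second after the job is handed in, with the robot touching nothing.
It also fails if it takes over 72 s, if anything falls off the work surface, if the arm or the gripper's body presses on something with over 40 N, if the wrist force passes 120 N, or if a joint passes its speed limit or range.

## Robot

A 6-joint arm with a two-finger parallel gripper is mounted at the origin on the work surface. World frame = base frame: x ahead of the robot, y to its left, z up, the work surface at z = 0. Lengths are in mm, angles in degrees, forces in N, time in s.
With the tool pointing down it reaches from about 350 to 850 mm from the base axis. Payload 8.1 kg.
Tool frame: the origin (TCP) lies midway between the tips of the shut fingers; the grasp point (between the pads) lies 19 mm behind it (r.grasp_offset is the distance from the TCP to the grasp point, in mm); z points along the fingers, x is the direction in which the jaws open and shut, and the axes are right-handed (so a half turn about z gives the same grasp; the last joint's range is limited). The gripper opens to 85 mm and grips with 20 to 120 N. Pads are 22 mm wide; open, the fingers measure 114 mm over their backs; the gripper's body (76 mm by 85 mm) begins 54 mm behind the grasp point. The pads swing forward as they close: fully open they stand 13 mm farther back than shut.
Start: joints at [-82.128, 7.471, 85.268, -0, 87.261, -4.893], TCP at [132.597, -585.169, 231.292] pointing down, gripper open.
Joint ranges: [-169.43, 169.43], [-51.17, 129.36], [1.28, 143.12], [-76.62, 256.62], [0, 156.53], [-152.29, 152.29]. Speed limits (degrees/s): [136.94, 136.94, 159.86, 180, 180, 180].

## Interface

Orientations are given as [roll, pitch, yaw] about the fixed x, y, z axes, in that order (R = Rz(yaw) Ry(pitch) Rx(roll)).
In Python, from bench import r, optics, hand_in gives the robot as it stands.
- The arm moves only by the shell command python3 -m pendant 'ROWS' [FORCE]. ROWS is JSON, a list of rows, each a list of 5 numbers: the opening, from 0 (shut) to 1 (fully open), then the shift along the tool's x, y, z in mm, then the turn about the tool's z in degrees. A call has 1 to 10 rows; each row shifts and turns the commanded pose from where the row before left it, along the tool's axes as they then stand; what a row does not reach is not made up. A row lasts 1/10 s, in which the tool goes at most 50 mm and 8.59 degrees, less where a joint would pass 70% of its speed; a pose out of reach is approached as far as the arm can. A call with a gripper value outside its range is refused whole. The fingers move at their own pace and stop on an object; FORCE is the grip in N (left out, the last holds). Time passes only in rows, so rows that do not move let the fingers close. It gives the time, the measured TCP pose, the force and the opening at its end, in the units of the state.
- r.sense(): the state, without advancing time (a new reading comes with each control period).
- optics.snapshot(name): name is "scene" or "top"; returns (picture, depth): 480x640x3 uint8, blue, green, red; 480x640 float32, mm along the optical axis (not along the pixel's ray), 0 where there is no reading.
- optics.camera_params(name): a dict with "camera_matrix" (3x3 intrinsics, pixels), "k1" (the pictures are not rectified: a ray, as slopes to the right and down, at radius r is drawn at 1 + k1 r^2 times it, then the intrinsics apply), "eye" and "orientation" of the camera in the world. Camera axes: x right, y down, z forward; pixel columns grow to the right and rows downward; lengths in mm; the calibration is good to about 2 mm. A picture is of the moment at which its call begins. camera_params takes no time and is no camera call.
- hand_in(): hands the job in, once; it reports no verdict.
Trained networks look in the newest picture that a camera, given by its name, has taken for a name from the list of things; names that differ only in an ending like _2 or _b are one class to them, and where a whole thing is asked for, a point or a joint stands for the part that bears it (a point fixed in the world has none). Each returns a list of dicts, best first, with "score" (0 to 1); they miss things now and then, are a little off and sometimes report something else, mostly with a low value. They report only what shows in the picture. A call takes as long as a camera call. They do not tell look-alikes from the thing itself.
- optics.search_frame(camera, query): "at" ([x, y, z] in mm, in world coordinates, good to about 4 mm: the middle of the surface that is visible of it).
The state is a dict: "time": time; "joint_pos": joint angles; "qd": joint speeds; "joint_efforts": joint torques, N m; "tool_pos": TCP position; "tcp_rot": TCP orientation; "ft_force": force on the tool from outside, world axes, zero at the start; "wrist_torque": the same for the moment, N m; "finger_gap": finger opening in mm.
Only numpy, scipy, OpenCV 4.12 (cv2) and the standard library are available. Lean on these libraries where they do the work, as an engineer would, in place of code of your own. Each camera call takes 0.05 s, during which the arm holds its last target. There are 200 camera calls.

## Working session

There is one attempt and no reset: what is moved stays moved. The work goes in short steps, Python scripts to look and compute and a shell command to move; the robot and the scene stay as the last step left them, time stands still between calls to the robot, and variables do not carry over. Pictures are saved under pics/ and viewed, about 8 in all and at most 12, crops included, and the job is handed in when it is done.

```bash
mkdir -p pics; ls; cat > h.py <<'E'
import numpy as np, cv2
from bench import r, optics, hand_in
from scipy.spatial.transform import Rotation as R
def cam(n):
    p=optics.camera_params(n); return p
def points(n,d):
    p=cam(n);K=np.array(p["camera_matrix"]);k1=p["k1"]
    v,u=np.mgrid[0:480,0:640]
    a=(u-K[0,2])/K[0,0];b=(v-K[1,2])/K[1,1]
    s=np.ones_like(a)
    for _ in range(8): s=1+k1*(a*a+b*b)/s**2
    c=np.stack([a/s*d,b/s*d,d],-1)
    return c@rot(p).T+np.array(p["eye"])
def rot(p):
    o=np.array(p["orientation"],float)
    return o if o.shape==(3,3) else R.from_euler("xyz",o,degrees=True).as_matrix()
E
python3 - <<'E'
from h import *
for n in("scene","top"):
    im,d=optics.snapshot(n); cv2.imwrite(f"pics/{n}0.png",im); np.save(f"{n}0.npy",d); print(n,cam(n))
    for q in("lid_grip","lid_mid","box_rim","drybox"):
        print(q,[(np.round(x["at"]),round(x["score"],2)) for x in optics.search_frame(n,q)[:5]])
print(r.sense())
E
```

```text
pics
scene {'camera_matrix': array([[604.38967933,   0.        , 315.38860532],
       [  0.        , 604.38967933, 241.30593911],
       [  0.        ,   0.        ,   1.        ]]), 'k1': -0.16116281536050675, 'eye': array([1204.40265551, -575.07385047, 1097.66080556]), 'orientation': array([-136.78204912,    0.17625435,   47.17332367])}
lid_grip [(array([551., 159.,  19.]), 0.77), (array([297., 215.,  20.]), 0.76), (array([655., 498.,  18.]), 0.65)]
lid_mid [(array([297., 208.,  16.]), 0.74), (array([553., 152.,  17.]), 0.69)]
box_rim []
drybox [(array([ 511., -179.,   58.]), 0.79), (array([550., 158.,  20.]), 0.46)]
top {'camera_matrix': array([[490.64423416,   0.        , 318.60038302],
       [  0.        , 490.64423416, 244.6464618 ],
       [  0.        ,   0.        ,   1.        ]]), 'k1': -0.1026913174748737, 'eye': array([ 379.25786071,   33.92021573, 1252.14048514]), 'orientation': array([-173.21355129,    0.74955989,  -90.6596376 ])}
lid_grip [(array([646., 508.,  14.]), 0.93), (array([541., 161.,  19.]), 0.91), (array([285., 214.,  20.]), 0.84), (array([577.,   3.,  49
[... 304 characters left out ...]
6., -188.,   50.]), 0.58)]
{'time': 0.5, 'joint_pos': array([-8.21277406e+01,  7.47143725e+00,  8.52698087e+01, -1.40149620e-04,
        8.72622086e+01, -4.89193319e+00]), 'qd': array([ 0.02717528, -0.03514541, -0.07917237,  0.05877335, -0.03448385,
       -0.06905831]), 'joint_efforts': array([ 1.72503374e-04, -5.68717682e+01, -5.00358260e+01, -9.68747395e-05,
        2.92986457e-03,  2.75804945e-05]), 'tool_pos': array([ 132.59336394, -585.14733132,  231.27011848]), 'tcp_rot': array([-1.79999845e+02,  3.45385144e-03, -7.72358007e+01]), 'ft_force': array([ 0.51645187, -0.63952254,  0.03695246]), 'wrist_torque': array([ 0.01293052,  0.01830359, -0.01977897]), 'finger_gap': 85.34487817820904}
```

View pics/top0.png

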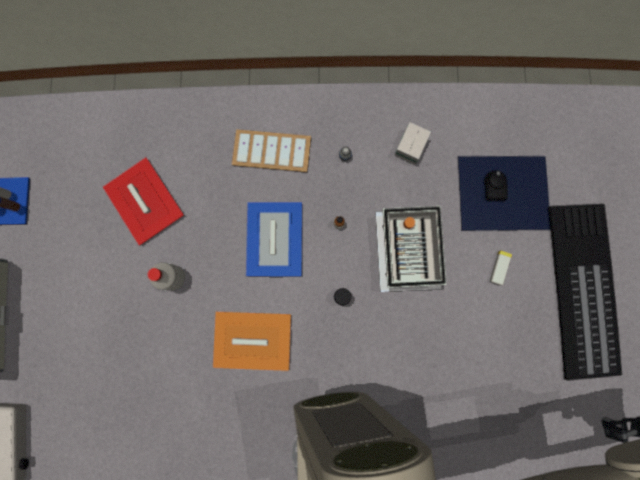

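View pics/scene0.png

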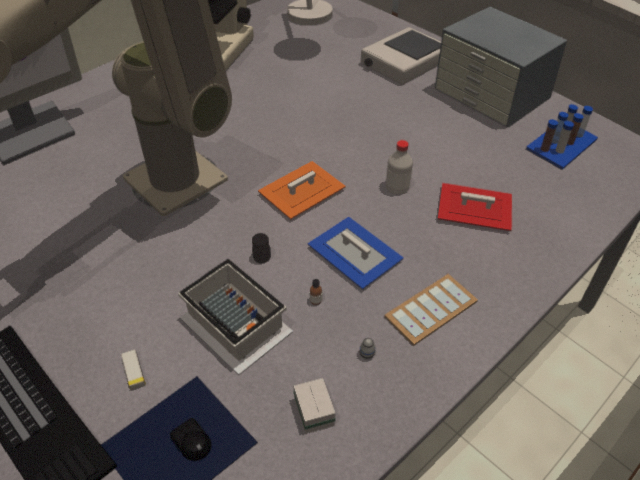

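Three lids have white handles: blue at top (274,240), orange at (252,341) and red at (143,201). Blue with a clear window is the one meant, and the orange and red ones are the look-alikes. The box is at top (412,247). Next I'll measure it and check with one crop.

```bash
cat >> h.py <<'E'
def rayplane(n,uv,z):
    p=cam(n);K=np.array(p["camera_matrix"])
    q=cv2.undistortPoints(np.float64(uv).reshape(-1,1,2),K,np.array([p["k1"],0,0,0,0.]))[:,0]
    dr=np.c_[q,np.ones(len(q))]@rot(p).T; e=np.array(p["eye"])
    return (e+dr*((z-e[2])/dr[:,2])[:,None])[:,:2]
def rect(xy):
    (c,s,a)=cv2.minAreaRect(np.float32(xy))
    if s[0]<s[1]: s=s[::-1];a+=90
    return np.round(c,1),np.round(s,1),round((a+90)%180-90,2)
def big(m):
    k,l,st,_=cv2.connectedComponentsWithStats(m.astype(np.uint8)); i=1+st[1:,4].argmax(); return l==i
E
python3 - <<'E'
from h import *
for n in("top","scene"):
    im=cv2.imread(f"pics/{n}0.png");d=np.load(f"{n}0.npy");P=points(n,d)
    hsv=cv2.cvtColor(im,cv2.COLOR_BGR2HSV)
    near=np.hypot(P[...,0]-543,P[...,1]-160)<150
    blue=big(near&(hsv[...,0]>100)&(hsv[...,0]<130)&(hsv[...,1]>150)&(hsv[...,2]>60))
    uv=np.argwhere(blue)[:,::-1]
    print(n,"lid",rect(rayplane(n,uv,17)),"depth z",np.median(P[blue][:,2]))
    bar=big(near&(P[...,2]>38)&(P[...,2]<62)); uv=np.argwhere(bar)[:,::-1]
    print("bar depth",rect(P[bar][:,:2]),np.median(P[bar][:,2]),len(uv))
    bar=big((np.hypot(P[...,0]-543,P[...,1]-160)<50)&(hsv[...,2]>185)&(hsv[...,1]<60)); uv=np.argwhere(bar)[:,::-1]
    print("bar white",rect(rayplane(n,uv,51)),len(uv))
    b=big((np.hypot(P[...,0]-516,P[...,1]+188)<150)&(P[...,2]>80)&(P[...,2]<110))
    print("rim depth",rect(P[b][:,:2]),np.median(P[b][:,2]),rect(rayplane(n,np.argwhere(b)[:,::-1],92)))
im=cv2.imread("pics/top0.png")
cv2.imwrite("pics/crop.png",np.hstack([cv2.resize(im[190:310,360:480],None,fx=3.3,fy=3.3,interpolation=cv2.INTER_CUBIC),cv2.resize(im[180:300,215:335],None,fx=3.3,fy=3.3,interpolation=cv2.INTER_CUBIC)]))
E
```

```text
top lid (array([543.1, 161.8]), array([185.2, 136.9]), -0.91) depth z 17.007162911079604
bar depth (array([543.4, 162. ]), array([85.7, 13. ]), 0.07) 50.577632398409605 209
bar white (array([543.1, 161.9]), array([80. ,  7.5]), 0.02) 101
rim depth (array([ 512. , -179.9]), array([191.2, 140.5]), 2.03) 95.88452803385428 (array([ 512. , -179.1]), array([191.5, 140.6]), 2.01)
scene lid (array([544.6, 161.5]), array([187.5, 136.9]), -0.87) depth z 16.782350099284486
bar depth (array([546. , 161.6]), array([88.9, 18.5]), -0.55) 48.91638374308309 232
bar white (array([543.6, 163. ]), array([76.4,  5.4]), -1.97) 46
rim depth (array([ 512.5, -180.3]), array([193.8, 140.6]), 2.29) 94.28552304749428 (array([ 513.9, -181.2]), array([197.9, 142.2]), 2.12)
```

View pics/crop.png

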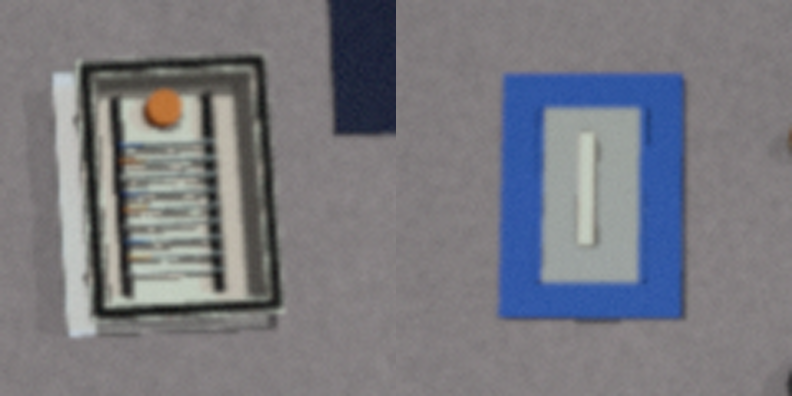

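The left half of the crop shows the box with its black seal all round. The right half is the blue lid with its window and white bar, so this is the right part. Moving over to it now.

```bash
python3 -m pendant '[[1,0,0,0,6.8],[1,0,0,0,6.9],[1,-42,-22,0,0],[1,-42,-22,0,0],[1,-42,-22,0,0],[1,-42,-22,0,0],[1,-42,-22,0,0],[1,-42,-22,0,0],[1,-42,-22,0,0],[1,-42,-22,0,0]]' 30; python3 -m pendant '[[1,-42,-22,0,0],[1,-42,-22,0,0],[1,-42,-22,3,0],[1,-42,-22,3,0],[1,-42,-22,3,0],[1,-42,-22,3,0],[1,-42,-22,3,0],[1,-42,-22,3,0],[1,0,0,0,0],[1,0,0,0,0]]'; python3 -c "
from h import *
print(r.sense())"
```

```text
time: 1.5
tool_pos: [314.6, -250.5, 231.6]
tcp_rot: [-179.9, -0.0, -91.0]
ft_force: [1.3, 0.3, -0.7]
finger_gap: 85.3
time: 2.5
tool_pos: [495.3, 81.9, 212.8]
tcp_rot: [179.9, -0.0, -90.8]
ft_force: [-0.2, -1.6, 0.1]
finger_gap: 85.5
{'time': 2.5, 'joint_pos': array([ 3.54631410e+00, -7.25333544e+00,  1.01941690e+02, -1.81984069e-02,
        8.53852851e+01,  9.43290543e+01]), 'qd': array([-2.58570206, -1.9800778 ,  1.07971712, -0.28428078,  0.29569096,
       -0.43132053]), 'joint_efforts': array([  1.63576171, -42.16524839, -50.22666335,   0.27805964,
        -0.17401887,   0.21881447]), 'tool_pos': array([495.32696979,  81.87991766, 212.82008208]), 'tcp_rot': array([ 1.79927940e+02, -2.36443938e-02, -9.07812495e+01]), 'ft_force': array([-0.23908987, -1.60512654,  0.11240415]), 'wrist_torque': array([-0.02418011,  0.00305838, -0.0398394 ]), 'finger_gap': 85.47038885112894}
```

```bash
python3 -m pendant '[[0.6,-40,-23.5,20,0],[0.6,-40.5,-23.5,20,0],[0.6,0,0,40,0.1],[0.6,0,0,40,0],[0.6,0,0,20,0],[0.6,0,0,0,0],[0.6,0,0,0,0]]'; python3 - <<'E'
from h import *
s=r.sense();print(s["tool_pos"],s["tcp_rot"],s["ft_force"])
E
```

```text
time: 3.2
tool_pos: [543.4, 158.4, 74.8]
tcp_rot: [-180.0, -0.0, -91.1]
ft_force: [0.1, 0.2, 0.4]
finger_gap: 51.1
[543.40983998 158.43893127  74.82198984] [-1.79978237e+02 -4.01667991e-03 -9.11214045e+01] [0.14471574 0.17860559 0.37821019]
```

```bash
python3 -m pendant '[[0.6,-3.4,0,20,-0.1],[0.6,0,0,20,0],[0.6,0,0,8.5,0],[0.6,0,0,0,0],[0,0,0,0,0],[0,0,0,0,0],[0,0,0,0,0],[0,0,0,0,0],[0,0,0,0,0],[0,0,0,0,0]]' 60; python3 -m pendant '[[0,0,0,0,0],[0,0,0,0,0],[0,0,0,0,0],[0,0,0,0,0]]'
```

```text
time: 4.2
tool_pos: [544.4, 163.2, 27.0]
tcp_rot: [-179.9, 0.0, -90.9]
ft_force: [-2.3, 0.1, 6.8]
finger_gap: 12.9
time: 4.6
tool_pos: [544.5, 163.2, 27.0]
tcp_rot: [-179.9, 0.0, -90.9]
ft_force: [-1.0, -0.2, 6.5]
finger_gap: 12.9
```

```bash
python3 -m pendant '[[0,0,0,-5,0],[0,0,0,-10,0],[0,0,0,-20,0],[0,0,0,-30,0],[0,0,0,-30,0],[0,0,0,-30,0],[0,0,0,-25,0],[0,0,0,-10,0],[0,0,0,0,0],[0,0,0,0,0]]'; python3 - <<'E'
from h import *
print(r.sense())
for n in("top","scene"):
    im,d=optics.snapshot(n);P=points(n,d);cv2.imwrite(f"pics/{n}1.png",im)
    hsv=cv2.cvtColor(im,cv2.COLOR_BGR2HSV)
    near=np.hypot(P[...,0]-543,P[...,1]-160)<150
    blue=(near&(hsv[...,0]>100)&(hsv[...,0]<130)&(hsv[...,1]>150)&(hsv[...,2]>40)&(P[...,2]>120)&(P[...,2]<230))
    p=P[blue]; A=np.c_[p[:,:2]-[543,160],np.ones(len(p))]; c=np.linalg.lstsq(A,p[:,2],rcond=None)[0]
    print(n,"plane z",c,"rect",rect(p[:,:2]),rect(rayplane(n,np.argwhere(blue)[:,::-1],c[2])))
E
```

```text
time: 5.6
tool_pos: [542.5, 162.8, 184.0]
tcp_rot: [179.9, -0.0, -90.9]
ft_force: [0.5, 0.0, -3.2]
finger_gap: 12.9
{'time': 5.6, 'joint_pos': array([ 1.15218680e+01,  3.90846002e+00,  9.40358334e+01, -5.03381901e-04,
        8.21550419e+01,  1.02456056e+02]), 'qd': array([-0.06209882,  0.89297352,  1.0580513 ,  0.02468215, -0.09717074,
        0.01904517]), 'joint_efforts': array([ 9.08389629e-03, -5.64633250e+01, -5.27085793e+01,  1.14503368e-03,
       -6.68328343e-03, -1.05707777e-04]), 'tool_pos': array([542.50795214, 162.83986925, 184.04774144]), 'tcp_rot': array([ 1.79903110e+02, -2.19125316e-02, -9.09340999e+01]), 'ft_force': array([ 0.50670908,  0.03017522, -3.17756251]), 'wrist_torque': array([ 0.01777121,  0.01879123, -0.00893238]), 'finger_gap': 12.900564704365133}
top plane z [-3.61316080e-03 -3.66786631e-03  1.73948269e+02] rect (array([540.6, 162.6]), array([184.7, 137.4]), -0.25) (array([540.6, 162.4]), array([184.4, 136.3]), -0.35)
scene plane z [-4.92674017e-03 -3.13471313e-04  1.73136098e+02] rect (array([543.2, 162. ]), array([187.9, 143.7]), -0.33) (array([543.1, 162.2]), array([187. , 139.1]), -1.18)
```

```bash
python3 -m pendant '[[0,0,0,0,-2.95],[0,20,2,0,0],[0,40,5,0,0],[0,45,6,0,0],[0,45,6,0,0],[0,45,6,0,0],[0,45,6,0,0],[0,45,5,0,0],[0,36,3,0,0],[0,20.3,2.3,0,0]]'; python3 -m pendant '[[0,0,0,10,0],[0,0,0,5,0],[0,0,0,0,0],[0,0,0,0,0]]'; python3 - <<'E'
from h import *
print(r.sense()["tool_pos"],r.sense()["tcp_rot"])
for n in("top","scene"):
    im,d=optics.snapshot(n);P=points(n,d);cv2.imwrite(f"pics/{n}2.png",im)
    hsv=cv2.cvtColor(im,cv2.COLOR_BGR2HSV)
    near=np.hypot(P[...,0]-513,P[...,1]+180)<150
    blue=(near&(hsv[...,0]>100)&(hsv[...,0]<130)&(hsv[...,1]>150)&(hsv[...,2]>40)&(P[...,2]>120)&(P[...,2]<230))
    p=P[blue]; z=np.median(p[:,2])
    print(n,z,"rect",rect(p[:,:2]),rect(rayplane(n,np.argwhere(blue)[:,::-1],z)))
E
```

```text
time: 6.7
tool_pos: [512.5, -182.2, 183.6]
tcp_rot: [179.9, 0.0, -88.1]
ft_force: [-0.9, 0.5, -3.4]
finger_gap: 12.6
time: 7.1
tool_pos: [513.7, -178.3, 169.6]
tcp_rot: [179.9, 0.1, -87.9]
ft_force: [0.6, 0.2, -3.8]
finger_gap: 12.6
[ 513.65380644 -178.29417536  169.57146479] [ 1.79924275e+02  5.39025929e-02 -8.79069297e+01]
top 159.78769056539022 rect (array([ 512.2, -178.1]), array([187.4, 139. ]), 2.18) (array([ 512.2, -177.9]), array([187.5, 138.9]), 2.17)
scene 160.0185166785363 rect (array([ 514.7, -178.7]), array([192.1, 141.7]), 1.13) (array([ 515.9, -179.2]), array([191.6, 139.5]), 2.02)
```

```bash
python3 -m pendant '[[0,1.5,0.6,15,0],[0,0,0,15,0],[0,0,0,9,0],[0,0,0,0,0],[0,0,0,2,0],[0,0,0,2,0],[0,0,0,2,0],[0,0,0,2,0],[0,0,0,2,0],[0,0,0,0,0]]';python3 -m pendant '[[0,0,0,1,0],[0,0,0,1,0],[0,0,0,1,0],[0,0,0,0,0]]'
```

```text
time: 8.2
tool_pos: [513.2, -181.0, 121.1]
tcp_rot: [180.0, 0.0, -88.0]
ft_force: [-0.3, 0.4, -2.8]
finger_gap: 12.8
time: 8.6
tool_pos: [513.2, -181.0, 118.2]
tcp_rot: [180.0, 0.0, -88.0]
ft_force: [-0.2, 0.2, -3.1]
finger_gap: 13.0
```

```bash
python3 -m pendant '[[0,-1.1,0.4,0,0],[0,0,0,1,0],[0,0,0,1,0],[0,0,0,0,0]]';python3 -m pendant '[[0,0,0,1,0],[0,0,0,0,0]]';python3 -m pendant '[[0,0,0,1,0],[0,0,0,0,0]]'
```

```text
time: 9.0
tool_pos: [512.8, -179.9, 116.1]
tcp_rot: [180.0, 0.0, -88.0]
ft_force: [-0.3, 0.5, -3.0]
finger_gap: 13.0
time: 9.2
tool_pos: [512.8, -180.0, 115.2]
tcp_rot: [180.0, 0.0, -88.0]
ft_force: [-1.0, 0.1, -3.7]
finger_gap: 13.0
time: 9.4
tool_pos: [512.8, -180.0, 114.2]
tcp_rot: [180.0, 0.0, -88.0]
ft_force: [1.0, -0.8, -3.1]
finger_gap: 12.5
```

```bash
python3 -m pendant '[[0,0,0,0.7,0],[0,0,0,0,0]]';python3 -m pendant '[[0,0,0,0.7,0],[0,0,0,0,0]]'; python3 - <<'E'
from h import *
for n in("top","scene"):
    im,d=optics.snapshot(n);P=points(n,d);cv2.imwrite(f"pics/{n}3.png",im)
    hsv=cv2.cvtColor(im,cv2.COLOR_BGR2HSV)
    near=np.hypot(P[...,0]-513,P[...,1]+180)<150
    blue=(near&(hsv[...,0]>100)&(hsv[...,0]<130)&(hsv[...,1]>150)&(hsv[...,2]>40)&(P[...,2]>80)&(P[...,2]<150))
    p=P[blue]; z=np.median(p[:,2])
    print(n,z,"rect",rect(p[:,:2]),rect(rayplane(n,np.argwhere(blue)[:,::-1],z)))
E
```

```text
time: 9.6
tool_pos: [513.0, -180.0, 113.9]
tcp_rot: [-180.0, -0.0, -88.0]
ft_force: [-0.8, -0.0, -2.1]
finger_gap: 13.1
time: 9.8
tool_pos: [513.1, -180.0, 113.4]
tcp_rot: [-180.0, -0.0, -88.0]
ft_force: [-2.9, 0.9, 3.0]
finger_gap: 12.5
top 103.43662770394201 rect (array([ 512.8, -180.9]), array([187.3, 137.4]), 2.23) (array([ 512.5, -180.8]), array([186.4, 137.1]), 2.14)
scene 103.53927304505805 rect (array([ 513.7, -180.4]), array([193.8, 140.9]), 2.12) (array([ 514. , -180.6]), array([189.4, 138.6]), 1.75)
```

The lid rests on the seal: the lift force changed sign and its underside is at 98.4 mm. Releasing it and rising clear.

```bash
python3 -m pendant '[[0.6,0,0,0,0],[0.6,0,0,0,0],[0.6,0,0,0,0],[0.6,0,0,0,0],[0.6,0,0,0,0],[0.6,0,0,-15,0],[0.6,0,0,-25,0],[0.6,0,0,-25,0],[0,0,0,0,0],[0,0,0,0,0]]'; python3 -m pendant '[[0,25,38,0,0],[0,27,39,0,0],[0,0,0,0,0],[0,0,0,20,0],[0,0,0,20,0],[0,0,0,15,0],[0,0,0,0,0],[0,0,0,0,0]]' 40;  python3 - <<'E'
from h import *
print(r.sense()["tool_pos"],r.sense()["ft_force"])
for n in("top","scene"):
    im,d=optics.snapshot(n);P=points(n,d);cv2.imwrite(f"pics/{n}4.png",im)
    hsv=cv2.cvtColor(im,cv2.COLOR_BGR2HSV)
    near=np.hypot(P[...,0]-513,P[...,1]+180)<150
    blue=(near&(hsv[...,0]>100)&(hsv[...,0]<130)&(hsv[...,1]>150)&(hsv[...,2]>40)&(P[...,2]>80)&(P[...,2]<150))
    p=P[blue]; z=np.median(p[:,2])
    print(n,z,"rect",rect(p[:,:2]),rect(rayplane(n,np.argwhere(blue)[:,::-1],z)))
cv2.imwrite("pics/s4c.png",cv2.resize(im[230:380,150:320],None,fx=4,fy=4))
E
```

```text
time: 10.9
tool_pos: [513.7, -180.3, 179.7]
tcp_rot: [-179.9, -0.1, -88.0]
ft_force: [-0.3, 0.2, 0.0]
finger_gap: 22.8
time: 11.7
tool_pos: [437.7, -234.2, 122.7]
tcp_rot: [179.9, 0.0, -88.0]
ft_force: [1.3, 1.1, 0.3]
finger_gap: 0.0
[ 437.72257952 -234.24150143  122.71997771] [1.34344443 1.05688242 0.325763  ]
top 103.93691185821694 rect (array([ 512.7, -180.3]), array([187. , 136.8]), 1.89) (array([ 512.5, -180.4]), array([186.5, 136.3]), 2.06)
scene 103.70575526752447 rect (array([ 512.9, -180.4]), array([194. , 141.3]), 2.28) (array([ 514.2, -180.8]), array([188.6, 138.5]), 2.0)
```

View pics/s4c.png

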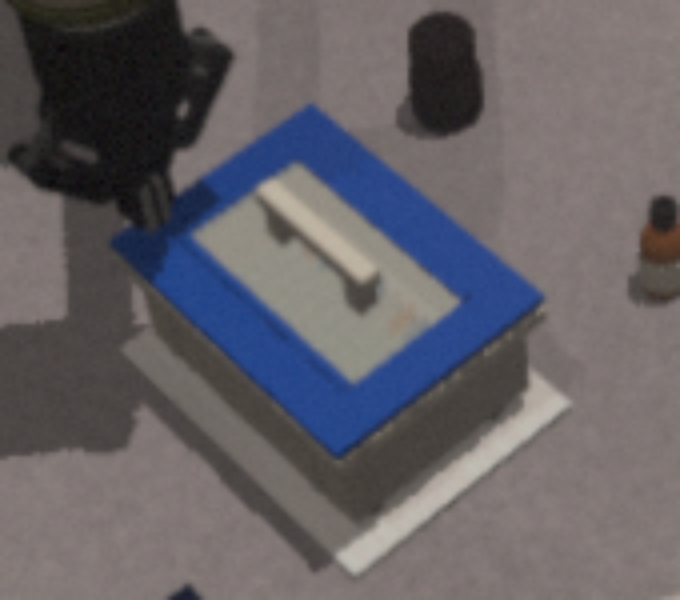

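The lid sits squarely on the box, with the shut fingers over corner a at crop (150,225). Pressing a.

```bash
python3 -m pendant '[[0,0,0,9,0],[0,0,0,6,0],[0,0,0,2,0],[0,0,0,1,0],[0,0,0,1,0],[0,0,0,1,0],[0,0,0,1,0],[0,0,0,0,0]]';  python3 -m pendant '[[0,0,0,1,0],[0,0,0,1,0],[0,0,0,1,0],[0,0,0,0,0]]'; python3 -m pendant '[[0,0,0,1,0],[0,0,0,1,0],[0,0,0,0,0]]'
```

```text
time: 12.6
tool_pos: [438.0, -234.8, 102.3]
tcp_rot: [-180.0, -0.0, -88.0]
ft_force: [-1.2, 0.1, 3.7]
finger_gap: 0.0
time: 13.0
tool_pos: [438.0, -234.9, 100.0]
tcp_rot: [-180.0, -0.0, -88.0]
ft_force: [-4.8, 2.5, 11.5]
finger_gap: 0.1
time: 13.3
tool_pos: [438.0, -235.0, 98.3]
tcp_rot: [-180.0, -0.0, -88.0]
ft_force: [-6.0, 2.4, 12.3]
finger_gap: -0.1
```

```bash
python3 -m pendant '[[0,0,0,1,0],[0,0,0,1,0],[0,0,0,0,0]]';  python3 -m pendant '[[0,0,0,1,0],[0,0,0,1,0],[0,0,0,0,0]]'; python3 -m pendant '[[0,0,0,1,0],[0,0,0,0,0]]'
```

```text
time: 13.6
tool_pos: [438.0, -235.1, 96.3]
tcp_rot: [-180.0, -0.0, -88.0]
ft_force: [-6.1, 2.8, 13.6]
finger_gap: 0.1
time: 13.9
tool_pos: [438.1, -235.2, 94.7]
tcp_rot: [-180.0, -0.1, -88.0]
ft_force: [-6.8, 3.9, 16.2]
finger_gap: -0.3
time: 14.1
tool_pos: [438.1, -235.2, 93.9]
tcp_rot: [-180.0, -0.1, -88.0]
ft_force: [-8.7, 3.7, 19.8]
finger_gap: -0.1
```

```bash
python3 -m pendant '[[0,0,0,0.8,0],[0,0,0,0,0]]'; python3 -m pendant '[[0,0,0,-5,0],[0,0,0,-15,0],[0,-25,0,0,0],[0,-39,0,0,0],[0,-40,0,0,0],[0,0,0,0,0],[0,0,0,0,0]]'
```

```text
time: 14.3
tool_pos: [438.2, -235.2, 93.4]
tcp_rot: [-180.0, -0.1, -88.0]
ft_force: [-10.1, 4.0, 22.0]
finger_gap: 0.3
time: 15.0
tool_pos: [434.5, -130.1, 111.7]
tcp_rot: [-180.0, -0.0, -87.9]
ft_force: [-0.2, 0.3, 0.6]
finger_gap: 0.1
```

```bash
python3 -m pendant '[[0,0,0,4,0],[0,0,0,2,0],[0,0,0,1,0],[0,0,0,1,0],[0,0,0,1,0],[0,0,0,1,0],[0,0,0,0,0]]';  python3 -m pendant '[[0,0,0,1,0],[0,0,0,1,0],[0,0,0,1,0],[0,0,0,0,0]]'; python3 -m pendant '[[0,0,0,1,0],[0,0,0,1,0],[0,0,0,0,0]]'
```

```text
time: 15.7
tool_pos: [434.0, -131.3, 101.6]
tcp_rot: [180.0, -0.0, -88.0]
ft_force: [-6.1, -0.6, 8.2]
finger_gap: -0.0
time: 16.1
tool_pos: [434.0, -131.3, 98.9]
tcp_rot: [180.0, -0.0, -88.0]
ft_force: [-6.6, -1.1, 9.0]
finger_gap: -0.0
time: 16.4
tool_pos: [434.0, -131.3, 96.8]
tcp_rot: [180.0, -0.0, -88.0]
ft_force: [-6.8, -1.5, 9.1]
finger_gap: 0.1
```

```bash
python3 -m pendant '[[0,0,0,1,0],[0,0,0,1,0],[0,0,0,0,0]]'
```

```text
time: 16.7
tool_pos: [434.0, -131.3, 95.0]
tcp_rot: [180.0, -0.0, -88.0]
ft_force: [-7.4, -0.6, 11.8]
finger_gap: -0.1
```

```bash
python3 -m pendant '[[0,0,0,1,0],[0,0,0,0,0]]';python3 -m pendant '[[0,0,0,1,0],[0,0,0,0,0]]'
```

```text
time: 16.9
tool_pos: [434.0, -131.3, 94.3]
tcp_rot: [180.0, -0.0, -88.0]
ft_force: [-9.0, -0.4, 14.6]
finger_gap: -0.1
time: 17.1
tool_pos: [434.1, -131.3, 93.6]
tcp_rot: [180.0, -0.0, -88.0]
ft_force: [-10.5, 0.8, 17.2]
finger_gap: 0.5
```

```bash
python3 -m pendant '[[0,0,0,1,0],[0,0,0,0,0]]'
```

```text
time: 17.3
tool_pos: [434.1, -131.3, 92.9]
tcp_rot: [180.0, -0.0, -88.0]
ft_force: [-10.9, 1.2, 20.3]
finger_gap: -0.1
```

```bash
python3 -m pendant '[[0,0,0,0.7,0],[0,0,0,0,0]]';python3 -m pendant '[[0,0,0,-5,0],[0,0,0,-17,0],[0,0,-25,0,0],[0,0,-45,0,0],[0,0,-45,0,0],[0,0,-39,0,0],[0,0,0,0,0],[0,0,0,0,0]]'; python3 -m pendant '[[0,0,0,4,0],[0,0,0,2,0],[0,0,0,1,0],[0,0,0,1,0],[0,0,0,1,0],[0,0,0,1,0],[0,0,0,0,0]]'
```

```text
time: 17.5
tool_pos: [434.1, -131.3, 92.4]
tcp_rot: [180.0, -0.0, -88.0]
ft_force: [-13.6, 1.6, 22.3]
finger_gap: 0.1
time: 18.3
tool_pos: [588.0, -125.1, 111.2]
tcp_rot: [179.9, 0.0, -88.0]
ft_force: [-0.8, -0.8, 0.3]
finger_gap: 0.1
time: 19.0
tool_pos: [588.1, -125.4, 102.9]
tcp_rot: [-180.0, -0.0, -88.0]
ft_force: [-3.0, -0.7, 3.8]
finger_gap: -0.4
```

```bash
python3 -m pendant '[[0,0,0,1,0],[0,0,0,1,0],[0,0,0,1,0],[0,0,0,0,0]]'; python3 -m pendant '[[0,0,0,1,0],[0,0,0,1,0],[0,0,0,1,0],[0,0,0,0,0]]';python3 -m pendant '[[0,0,0,1,0],[0,0,0,1,0],[0,0,0,0,0]]'
```

```text
time: 19.4
tool_pos: [588.2, -125.5, 100.6]
tcp_rot: [-180.0, -0.0, -88.0]
ft_force: [-5.9, 0.8, 10.2]
finger_gap: -0.1
time: 19.8
tool_pos: [588.3, -125.4, 97.8]
tcp_rot: [-180.0, -0.0, -88.0]
ft_force: [-6.5, 1.5, 11.8]
finger_gap: -0.2
time: 20.1
tool_pos: [588.4, -125.4, 95.9]
tcp_rot: [-180.0, -0.0, -88.0]
ft_force: [-5.6, 1.8, 11.9]
finger_gap: 0.2
```

```bash
python3 -m pendant '[[0,0,0,1,0],[0,0,0,0,0]]';python3 -m pendant '[[0,0,0,1,0],[0,0,0,0,0]]'
```

```text
time: 20.3
tool_pos: [588.4, -125.3, 95.1]
tcp_rot: [-180.0, -0.0, -88.0]
ft_force: [-7.6, 1.9, 13.1]
finger_gap: 0.0
time: 20.5
tool_pos: [588.5, -125.4, 94.4]
tcp_rot: [-179.9, -0.0, -88.0]
ft_force: [-8.2, 2.3, 15.8]
finger_gap: 0.2
```

```bash
python3 -m pendant '[[0,0,0,1,0],[0,0,0,0,0]]';python3 -m pendant '[[0,0,0,1,0],[0,0,0,0,0]]'
```

```text
time: 20.7
tool_pos: [588.5, -125.4, 93.7]
tcp_rot: [-179.9, -0.0, -88.0]
ft_force: [-8.8, 1.6, 18.9]
finger_gap: -0.1
time: 20.9
tool_pos: [588.5, -125.4, 93.0]
tcp_rot: [-179.9, -0.0, -88.0]
ft_force: [-11.1, 3.2, 21.3]
finger_gap: -0.1
```

```bash
python3 -m pendant '[[0,0,0,0.5,0],[0,0,0,0,0]]';python3 -m pendant '[[0,0,0,-5,0],[0,0,0,-17,0],[0,25,0,0,0],[0,39,0,0,0],[0,40,0,0,0],[0,0,0,0,0],[0,0,0,0,0]]'; python3 -m pendant '[[0,0,0,4,0],[0,0,0,2,0],[0,0,0,1,0],[0,0,0,1,0],[0,0,0,1,0],[0,0,0,1,0],[0,0,0,0,0]]'
```

```text
time: 21.1
tool_pos: [588.5, -125.5, 92.8]
tcp_rot: [-179.9, -0.0, -88.0]
ft_force: [-10.8, 2.1, 22.0]
finger_gap: -0.3
time: 21.8
tool_pos: [591.5, -229.9, 111.5]
tcp_rot: [180.0, 0.0, -88.1]
ft_force: [0.3, -0.1, 0.3]
finger_gap: -0.0
time: 22.5
tool_pos: [591.9, -228.7, 102.4]
tcp_rot: [-180.0, 0.0, -88.0]
ft_force: [-2.3, 3.1, 5.3]
finger_gap: 0.4
```

```bash
python3 -m pendant '[[0,0,0,1,0],[0,0,0,1,0],[0,0,0,1,0],[0,0,0,0,0]]'; python3 -m pendant '[[0,0,0,1,0],[0,0,0,1,0],[0,0,0,1,0],[0,0,0,0,0]]';python3 -m pendant '[[0,0,0,1,0],[0,0,0,0,0]]'
```

```text
time: 22.9
tool_pos: [592.1, -228.9, 99.9]
tcp_rot: [-180.0, 0.0, -88.0]
ft_force: [-3.4, 4.2, 7.6]
finger_gap: -0.2
time: 23.3
tool_pos: [592.1, -228.9, 97.0]
tcp_rot: [-180.0, 0.0, -88.0]
ft_force: [-2.9, 4.7, 8.5]
finger_gap: -0.1
time: 23.5
tool_pos: [592.1, -228.9, 96.1]
tcp_rot: [-179.9, 0.0, -88.0]
ft_force: [-4.5, 4.1, 8.6]
finger_gap: 0.1
```

```bash
python3 -m pendant '[[0,0,0,1,0],[0,0,0,0,0]]';python3 -m pendant '[[0,0,0,1,0],[0,0,0,0,0]]'
```

```text
time: 23.7
tool_pos: [592.1, -229.0, 95.2]
tcp_rot: [-179.9, 0.0, -88.0]
ft_force: [-4.3, 5.3, 9.9]
finger_gap: -0.5
time: 23.9
tool_pos: [592.2, -229.0, 94.5]
tcp_rot: [-179.9, 0.0, -88.0]
ft_force: [-3.6, 4.3, 11.7]
finger_gap: -0.2
```

```bash
python3 -m pendant '[[0,0,0,1,0],[0,0,0,0,0]]';python3 -m pendant '[[0,0,0,1,0],[0,0,0,0,0]]'; python3 -m pendant '[[0,0,0,1,0],[0,0,0,0,0]]'
```

```text
time: 24.1
tool_pos: [592.2, -229.0, 93.9]
tcp_rot: [-179.9, 0.0, -88.0]
ft_force: [-6.0, 6.3, 14.0]
finger_gap: -0.2
time: 24.3
tool_pos: [592.2, -229.0, 93.2]
tcp_rot: [-179.9, -0.0, -88.0]
ft_force: [-7.6, 6.0, 17.0]
finger_gap: -0.1
time: 24.5
tool_pos: [592.2, -229.0, 92.6]
tcp_rot: [-179.9, -0.0, -88.0]
ft_force: [-8.2, 6.8, 18.8]
finger_gap: -0.3
```

```bash
python3 -m pendant '[[0,0,0,1.2,0],[0,0,0,0,0]]';python3 -m pendant '[[0,0,0,-5,0],[0,0,0,-20,0],[0,0,-30,-40,0],[0,0,-30,-40,0],[0,0,0,0,0],[0,0,0,0,0]]'; python3 - <<'E'
from h import *
for n in("top","scene"):
    im,d=optics.snapshot(n);P=points(n,d);cv2.imwrite(f"pics/{n}5.png",im)
    hsv=cv2.cvtColor(im,cv2.COLOR_BGR2HSV)
    near=np.hypot(P[...,0]-513,P[...,1]+180)<150
    blue=(near&(hsv[...,0]>100)&(hsv[...,0]<130)&(hsv[...,1]>150)&(hsv[...,2]>40)&(P[...,2]>80)&(P[...,2]<150))
    p=P[blue]; z=np.median(p[:,2])
    print(n,z,"rect",rect(p[:,:2]),rect(rayplane(n,np.argwhere(blue)[:,::-1],z)))
    for k,c in zip("abcd",[(437.5,-235),(433.8,-131),(587.7,-125.6),(591.4,-229.6)]):
        m=np.hypot(*(p[:,:2]-c).T)<12; print(k,np.round(np.mean(p[m,2]),2),m.sum())
cv2.imwrite("pics/s5c.png",cv2.resize(im[230:380,150:320],None,fx=4,fy=4))
E
```

```text
time: 24.7
tool_pos: [592.2, -229.0, 91.8]
tcp_rot: [-179.9, -0.0, -88.0]
ft_force: [-9.8, 7.9, 21.8]
finger_gap: 0.4
time: 25.3
tool_pos: [653.2, -227.6, 195.5]
tcp_rot: [-179.8, -0.1, -88.0]
ft_force: [-0.5, 0.1, -1.6]
finger_gap: 0.1
top 97.50125282977194 rect (array([ 547.8, -137. ]), array([217.5, 105. ]), -35.21) (array([ 547.9, -137. ]), array([217.8, 105.1]), -35.24)
a nan 0
b 96.27 5
c 98.11 75
d nan 0
scene 97.4482991093746 rect (array([ 514.3, -181.1]), array([193.6, 139.6]), 2.05) (array([ 514.5, -181.6]), array([188.9, 138.3]), 2.51)
a 98.11 74
b nan 0
c 96.76 80
d 97.67 94
  return _methods._mean(a, axis=axis, dtype=dtype,
  ret = ret.dtype.type(ret / rcount)
```

View pics/s5c.png

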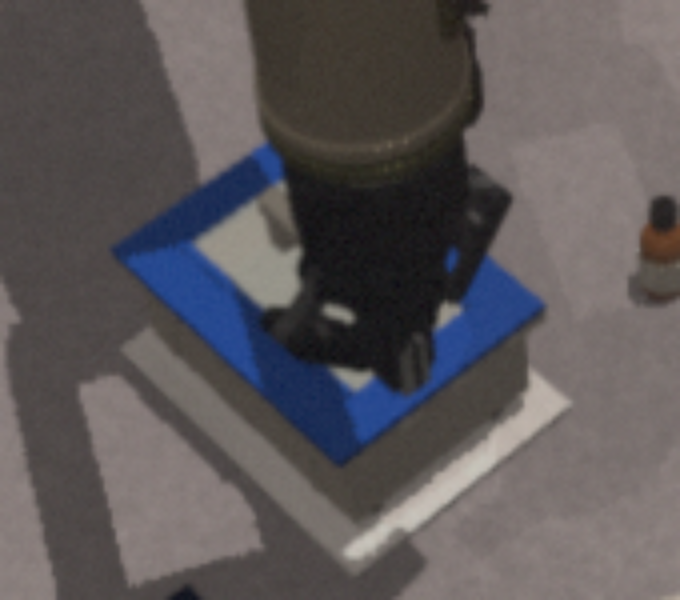

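The lid reads about 97 mm all over (97 is home), but corner a may be up to 1 mm high. I'll re-press each corner as a check.

```bash
python3 -m pendant '[[0,0,43,0,0],[0,0,44,10,0],[0,0,44,20,0],[0,0,43,20,0],[0,0,42,20,0],[0,0,0,10,0],[0,0,0,10,0],[0,0,0,0,0],[0,0,0,0,0]]'
```

```text
time: 26.3
tool_pos: [436.8, -235.0, 104.2]
tcp_rot: [-180.0, -0.0, -88.0]
ft_force: [0.3, 0.1, 0.5]
finger_gap: 0.1
```

```bash
python3 -m pendant '[[0,0,0,4,0],[0,0,0,1.5,0],[0,0,0,1,0],[0,0,0,1,0],[0,0,0,0,0]]';python3 -m pendant '[[0,0,0,1,0],[0,0,0,1,0],[0,0,0,1,0],[0,0,0,0,0]]';python3 -m pendant '[[0,0,0,1,0],[0,0,0,0,0]]'
```

```text
time: 26.8
tool_pos: [436.3, -234.8, 96.7]
tcp_rot: [-180.0, -0.0, -88.0]
ft_force: [0.9, 0.9, 3.0]
finger_gap: -0.3
time: 27.2
tool_pos: [436.3, -234.9, 94.5]
tcp_rot: [-179.9, -0.0, -88.0]
ft_force: [-2.7, 3.2, 12.7]
finger_gap: -0.3
time: 27.4
tool_pos: [436.4, -234.9, 93.8]
tcp_rot: [-179.9, -0.0, -88.0]
ft_force: [-3.8, 4.1, 14.9]
finger_gap: -0.4
```

```bash
python3 -m pendant '[[0,0,0,1,0],[0,0,0,1,0],[0,0,0,0,0]]';python3 -m pendant '[[0,0,0,0.8,0],[0,0,0,0,0]]';python3 -m pendant '[[0,0,0,-5,0],[0,0,0,-9,0],[0,-25,0,0,0],[0,-39,0,0,0],[0,-40,0,0,0],[0,0,0,0,0],[0,0,0,0,0]]'
```

```text
time: 27.7
tool_pos: [436.4, -235.0, 92.3]
tcp_rot: [-179.9, -0.0, -88.0]
ft_force: [-6.3, 6.4, 20.9]
finger_gap: -0.2
time: 27.9
tool_pos: [436.4, -235.0, 91.8]
tcp_rot: [-179.9, -0.0, -88.0]
ft_force: [-8.3, 6.5, 21.8]
finger_gap: -0.2
time: 28.6
tool_pos: [432.1, -130.2, 103.5]
tcp_rot: [-180.0, -0.0, -87.9]
ft_force: [0.9, -0.1, 0.3]
finger_gap: 0.3
```

```bash
python3 -m pendant '[[0,0,0,4,0],[0,0,0,1.5,0],[0,0,0,1,0],[0,0,0,1,0],[0,0,0,1,0],[0,0,0,1,0],[0,0,0,0,0]]';python3 -m pendant '[[0,0,0,1,0],[0,0,0,1,0],[0,0,0,1,0],[0,0,0,0,0]]'
```

```text
time: 29.3
tool_pos: [432.1, -131.6, 94.7]
tcp_rot: [180.0, -0.0, -88.0]
ft_force: [-5.5, -0.6, 11.4]
finger_gap: -0.1
time: 29.7
tool_pos: [432.1, -131.6, 92.5]
tcp_rot: [180.0, -0.0, -88.0]
ft_force: [-10.0, 1.0, 18.8]
finger_gap: 0.0
```

```bash
python3 -m pendant '[[0,0,0,1,0],[0,0,0,0,0]]';python3 -m pendant '[[0,0,0,0.5,0],[0,0,0,0,0]]';python3 -m pendant '[[0,0,0,-5,0],[0,0,0,-9,0],[0,0,-25,0,0],[0,0,-45,0,0],[0,0,-45,0,0],[0,0,-38,0,0],[0,0,0,0,0],[0,0,0,0,0]]'; python3 -m pendant '[[0,0,0,4,0],[0,0,0,1.5,0],[0,0,0,1,0],[0,0,0,1,0],[0,0,0,1,0],[0,0,0,1,0],[0,0,0,0,0]]'
```

```text
time: 29.9
tool_pos: [432.1, -131.6, 91.8]
tcp_rot: [180.0, -0.0, -88.0]
ft_force: [-11.9, 2.5, 21.8]
finger_gap: -0.3
time: 30.1
tool_pos: [432.2, -131.6, 91.5]
tcp_rot: [180.0, -0.0, -88.0]
ft_force: [-12.0, 1.9, 23.6]
finger_gap: 0.3
time: 30.9
tool_pos: [585.0, -125.3, 102.3]
tcp_rot: [179.9, 0.0, -88.0]
ft_force: [-0.5, 0.8, 1.1]
finger_gap: -0.3
time: 31.6
tool_pos: [584.7, -125.7, 95.0]
tcp_rot: [180.0, -0.0, -88.0]
ft_force: [-6.2, 1.2, 9.0]
finger_gap: 0.0
```

```bash
python3 -m pendant '[[0,0,0,1,0],[0,0,0,1,0],[0,0,0,1,0],[0,0,0,0,0]]';python3 -m pendant '[[0,0,0,1,0],[0,0,0,0,0]]';python3 -m pendant '[[0,0,0,0.7,0],[0,0,0,0,0]]'
```

```text
time: 32.0
tool_pos: [584.8, -125.7, 93.1]
tcp_rot: [180.0, -0.0, -88.0]
ft_force: [-10.7, 3.1, 16.7]
finger_gap: 0.1
time: 32.2
tool_pos: [584.8, -125.7, 92.4]
tcp_rot: [-180.0, -0.0, -88.0]
ft_force: [-13.2, 2.1, 19.6]
finger_gap: 0.3
time: 32.4
tool_pos: [584.8, -125.7, 92.0]
tcp_rot: [-180.0, -0.0, -88.0]
ft_force: [-12.7, 2.0, 21.8]
finger_gap: -0.1
```

All four corners now read 91.8 to 92.0 mm at 21.8 N. I'll back off and take a last look.

```bash
python3 -m pendant '[[0,0,0,-5,0],[0,0,0,-25,0],[0,0,0,-45,0],[0,0,0,-45,0],[0,40,20,0,0],[0,45,20,0,0],[0,45,20,0,0],[0,45,20,0,0],[0,45,20,0,0],[0,45,20,0,0]]'; python3 -m pendant '[[0,40,20,0,0],[0,40,20,0,0],[0,0,0,0,0],[0,0,0,0,0],[0,0,0,0,0]]'; python3 - <<'E'
from h import *
L={}
for n in("top","scene"):
    im,d=optics.snapshot(n);P=points(n,d);cv2.imwrite(f"pics/{n}6.png",im);L[n]=im
    hsv=cv2.cvtColor(im,cv2.COLOR_BGR2HSV)
    near=np.hypot(P[...,0]-513,P[...,1]+180)<150
    blue=(near&(hsv[...,0]>100)&(hsv[...,0]<130)&(hsv[...,1]>150)&(hsv[...,2]>40)&(P[...,2]>80)&(P[...,2]<150))
    p=P[blue]; z=np.median(p[:,2])
    print(n,z,"rect",rect(p[:,:2]))
    for k,c in zip("abcd",[(437.5,-235),(433.8,-131),(587.7,-125.6),(591.4,-229.6)]):
        m=np.hypot(*(p[:,:2]-c).T)<12; print(k,np.round(np.median(p[m,2]),2),m.sum())
E
```

```text
time: 33.4
tool_pos: [473.5, -396.2, 209.6]
tcp_rot: [-180.0, -0.0, -88.0]
ft_force: [0.4, -0.4, 0.3]
finger_gap: 0.1
time: 33.9
tool_pos: [437.6, -475.1, 209.2]
tcp_rot: [-180.0, 0.0, -88.0]
ft_force: [0.4, 0.5, -1.2]
finger_gap: 0.1
top 97.419081620057 rect (array([ 513., -181.]), array([186.6, 137.9]), 2.27)
a 97.45 78
b 97.14 81
c 97.35 78
d 97.31 79
scene 97.2804886935748 rect (array([ 513. , -180.4]), array([191.6, 141.5]), 2.01)
a 98.16 79
b 96.73 66
c 96.91 85
d 97.31 97
```

View pics/scene6.png

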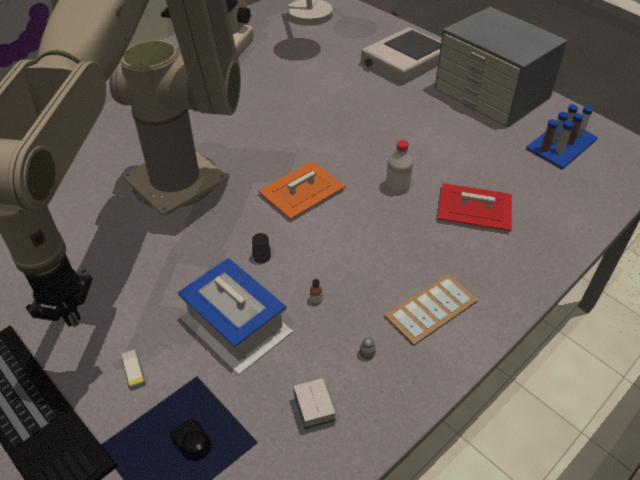

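The lid sits flat and square at (232,300), everything else is where it was, and the arm is clear at (60,300).

```bash
python3 -c "
from bench import hand_in
print(hand_in())"
```

```text
the job is handed in; nothing more can be done
None
```

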